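Slide a blister card out over the shelf edge by one row

ROBOT

A 6-joint arm with a two-finger parallel gripper is mounted at the origin on the work surface. World frame = base frame: x ahead of the robot, y to its left, z up, the work surface at z = 0. Lengths are in m, angles in rad, forces in N, time in s.
With the tool pointing down it reaches from about 0.4 to 0.925 m from the base axis. Payload 3.4 kg.
Tool frame: the origin (TCP) lies on the mounting face of the last link; the fingertips stand 173 mm ahead of it and the grasp point (between the pads) lies 155 mm ahead of it; z points along the fingers, y is the line along which they close (so a half turn about z gives the same grasp; the last joint's range is limited). The gripper opens to 85 mm and grips with 20 to 120 N. Pads are 22 mm wide; open, the fingers measure 114 mm over their backs; the gripper's body (76 mm by 85 mm) begins 54 mm behind the grasp point. The pads swing forward as they close: fully open they stand 13 mm farther back than shut.
Start: joints at [-1.335, 0.307, 1.506, -0, 1.328, -0.073], TCP at [0.175, -0.548, 0.405] pointing down, gripper open.
Joint ranges: [-3.12, 3.12], [-1.05, 2.28], [0.14, 2.33], [-1.42, 4.57], [0.1, 2.73], [-2.68, 2.68]. Speed limits (rad/s): [2.57, 2.57, 3.14, 3.14, 3.14, 3.14].

INTERFACE

Orientations are given as a rotation vector (axis times angle).
In Python, from workcell import observe, read_camera, close_job gives the robot as it stands.
- The arm moves only by the tool play_rows, never from a script. Its argument "steps" is a list that holds one entry, the list of rows, each a list of 5 numbers: the opening, from 0 (shut) to 1 (fully open), then the shift along the tool's x, y, z in mm, then the turn about the tool's z in rad. In form: [[[fingers, tx, ty, tz, roll], ...]]. A call has exactly 8 rows; each row is the pose to reach, as a shift and turn from the pose commanded when the call began, along the tool's axes at that moment; what a row does not reach only later rows make up. A row lasts 1/8 s, in which the tool goes at most 62.5 mm and 10.7 degrees, less where a joint would pass 70% of its speed; a pose out of reach is approached as far as the arm can. A call with a gripper value outside its range is refused whole. The fingers move at their own pace and stop on an object; "grip_force" is the grip in N (left out, the last holds). Time passes only in rows, so rows that repeat a pose let the fingers close, or fill a call up. It gives the time, the measured TCP pose, the force, the opening and the grip force at its end, in the units of the state.
- observe(): the state, without advancing time (a new reading comes with each control period).
- read_camera(name): name is "side" or "top"; returns a dict with "pixels" (400x640x3 uint8, red, green, blue), "mtx" (3x3 intrinsics, pixels), "R" (3x3) and "t" (3): a world point X has camera coordinates R X + t. Camera axes: x right, y down, z forward; pixel columns grow to the right and rows downward; lengths in m; the calibration is good to about 2 mm. A picture is of the moment at which its call begins. There is no depth.
- close_job(): hands the job in; it is judged then, once.
The state is a dict: "t": time; "joint_pos": joint angles; "dq": joint speeds; "joint_efforts": joint torques, N m; "tcp_pos": TCP position; "orientation": TCP orientation; "contact_force": force on the tool from outside, world axes, zero at the start; "wrist_torque": the same for the moment, N m; "grip_width": finger opening in m; "finger_force": force on a finger pad.
Only numpy, scipy, OpenCV 4.12 (cv2) and the standard library are available. Lean on these libraries where they do the work, as an engineer would, in place of code of your own. Each camera call takes 0.05 s, during which the arm holds its last target. There are 200 camera calls.

TASK

Get the blister card ready for pressing out this week's tablets: with your fingertips, slide it along the low desk shelf towards the shelf's far edge (the one away from the robot) until the whole outermost row of blisters hangs clear past the edge, while the second row is still entirely on the shelf. Keep the card flat on the shelf all the way (push it, do not pick it up or let it tip over the edge), let go of it, and leave everything else where it stands.

Things in the scene. Friction and masses are not known exactly. Their poses are not given: they have to be found in the camera images.
- shelf: low bamboo desk shelf (a monitor riser), fixed: a level board 280 mm deep (its x) by 520 mm wide (its y), its top 75 mm above the desk. Origin on the desk under the board's centre, z up; its +x points away from the robot, at right angles to the far edge. The board's far edge is the straight line x = +140 mm in this frame, its near edge x = -140 mm
- shelf_edge (a point): the middle of the shelf's far edge, on the board's top surface
- card: loose rigid white calendar blister card flat on the shelf, 140 mm (its x) by 203 mm (its y), 5 mm thick, about 90 g; 28 clear blisters 15 mm across standing 6 mm above it, in four rows of seven along y: row centres x = 52, 22, -8, -38 mm, columns 27 mm apart from y = -81 to 81. Origin under its middle, z up, +x towards the far edge within 15 degrees. Slides with friction about 0.6
- card_rim (a point): the middle of the card's near rim (the straight side towards the robot), on its top; at (-70, 0, 5) mm in the card's frame. The strip between this rim and the last row of blisters is bare, 24 mm wide
- row1_left (a point): on the card's top, the inner side (towards the second row) of the leftmost blister (+y end) of the row nearest the edge; at (44.5, 81, 5) mm in the card's frame
- row1_right (a point): the same on the rightmost blister (-y end) of that row; at (44.5, -81, 5) mm
- row2_left (a point): on the card's top, the side towards the edge of the leftmost blister (+y end) of the second row; at (29.5, 81, 5) mm in the card's frame
- row2_right (a point): the same on the rightmost blister (-y end) of the second row; at (29.5, -81, 5) mm
- bell: brass desk bell on a black base, 74 mm across, 58 mm tall, loose; stands on the shelf at one end. Origin under its middle. Not to be disturbed
- chestpiece: silver stethoscope chestpiece, 45 mm across, 26 mm tall, with a short stem pointing along its +x, loose; lies on the shelf at the other end (the two may be swapped). Origin under its middle. Not to be disturbed
- organiser: clear acrylic week pill organiser, seven lidded compartments in a row along its y, 196 x 39 x 28 mm (two lids stand open, 62 mm high), loose; stands on the desk just beyond the shelf's far edge. Origin under its middle. Not to be disturbed
- medicine_cup: small white medicine cup, 38 mm across, 30 mm tall, loose; stands on the desk just beyond the shelf's far edge. Origin under its middle. Not to be disturbed
- caddy: blue battery caddy with cells in it, 90 x 140 x 55 mm, loose; stands on the desk to one side of the shelf. Origin under its middle. Not to be disturbed
- mug: blue-glazed mug, 80 mm across, 95 mm tall, loose; stands on the desk to one side of the shelf. Origin under its middle. Not to be disturbed
- stapler: stapler, 135 mm long along its x, 36 mm wide, 50 mm tall, loose; stands on the desk to one side of the shelf. Origin under its middle. Not to be disturbed

How it is judged:
By the outcome, as a careful person would: the job done as asked, in the order asked, and still so for the second after the job is handed in, with the robot touching nothing.
It also fails if it takes over 38 s, if anything falls off the work surface, if the arm or the gripper's body presses on something with over 40 N, if the wrist force passes 120 N, or if a joint passes its speed limit or range.

## Working session

There is one attempt and no reset: what is moved stays moved. The work goes in short steps, Python scripts to look and compute and a tool call to move; the robot and the scene stay as the last step left them, time stands still between calls to the robot, and variables do not carry over. Pictures are saved under pics/ and viewed, at most 10 in all, crops included, and the job is handed in when it is done.

Besides the shell and the picture viewer there is one more tool, called after "Request:" by a JSON object that holds its "op" and its "data". play_rows: Moves the arm, as the interface text tells. Its arguments: {"type":"object","properties":{"steps":{"type":"array"},"grip_force":{"type":"number"}},"required":["steps"]}

```bash
mkdir -p pics; python3 - <<'E'
from workcell import observe, read_camera
import cv2
s=observe()
for k in ("t","tcp_pos","orientation","contact_force","grip_width"): print(k,s[k])
for n in ("top","side"):
    c=read_camera(n); cv2.imwrite(f"pics/{n}0.png",c["pixels"][...,::-1]); print(n,c["mtx"],c["R"],c["t"])
E
```

```text
t 0.0
tcp_pos [ 0.17462675 -0.54747359  0.40379345]
orientation [-3.10221857e+00 -4.82807999e-01  3.07643872e-04]
contact_force [0.0685791  0.45532458 0.31432292]
grip_width 0.08505069352420608
top [[442.87920202   0.         315.02298542]
 [  0.         442.87920202 199.85223562]
 [  0.           0.           1.        ]] [[ 0.01236696 -0.99964664 -0.02352966]
 [-0.99628766 -0.01031369 -0.08546655]
 [ 0.08519368  0.02449927 -0.99606316]] [0.01457383 0.60561989 1.21114567]
side [[505.1994887    0.         320.22143179]
 [  0.         505.1994887  188.60504962]
 [  0.           0.           1.        ]] [[-0.97086479 -0.2387552   0.02043321]
 [-0.14767604  0.52898433 -0.83568377]
 [ 0.188715   -0.81435344 -0.54883069]] [0.60126898 0.16575986 1.18995599]
```

View pics/top0.png

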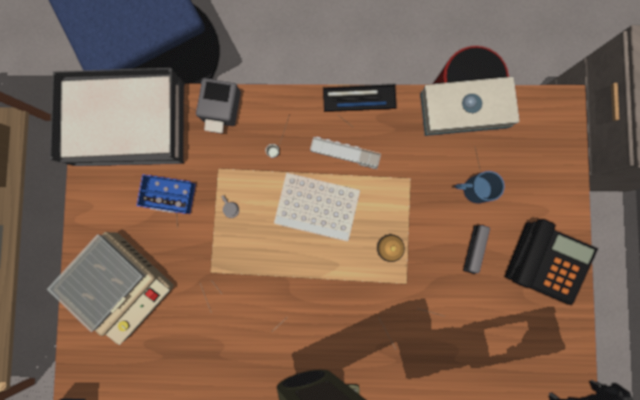

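View pics/side0.png

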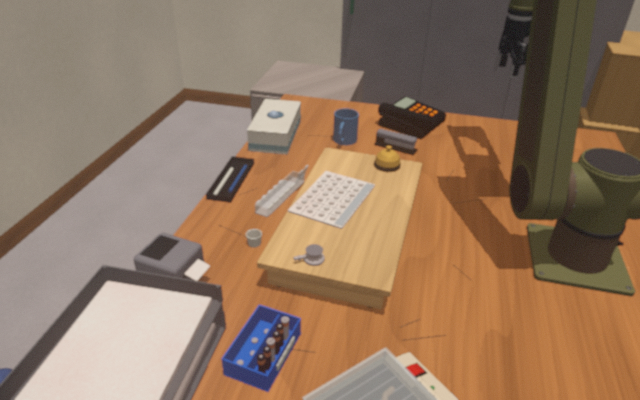

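The top view shows the shelf at px x 212–410, y 170–283. The card is at about (275–358, 173–240), yawed. The chestpiece is at (231,209), the bell at (390,248), and the organiser and cup lie beyond the far edge. Next I'll measure the shelf edge and the card pose.

```bash
cat > h.py <<'E'
import numpy as np, cv2
from workcell import observe, read_camera
def cast(c,px,z):
    px=np.asarray(px,float).reshape(-1,2)
    d=np.c_[px,np.ones(len(px))]@np.linalg.inv(c["mtx"]).T@c["R"]
    o=-c["R"].T@c["t"]
    return (o+d*((z-o[2])/d[:,2])[:,None])[:,:2]
def proj(c,P):
    q=np.asarray(P)@c["R"].T+c["t"]; q=q@c["mtx"].T; return q[:,:2]/q[:,2:]
def quad(mask,c,z):
    cs,_=cv2.findContours(mask,cv2.RETR_EXTERNAL,cv2.CHAIN_APPROX_NONE)
    k=max(cs,key=cv2.contourArea)[:,0]
    P=cast(c,k,z); h=cv2.convexHull(k)[:,0]
    r=cv2.minAreaRect((P*1000).astype(np.float32)); return P,r
E
python3 - <<'E'
from h import *
c=read_camera("top"); im=cv2.cvtColor(c["pixels"],cv2.COLOR_RGB2HSV)
for p in [(240,250),(300,260),(380,190),(317,205),(320,238),(350,165),(200,250),(280,200)]: print(p,im[p[1],p[0]])
roi=np.zeros(im.shape[:2],np.uint8); roi[172:250,262:372]=1
m=((im[...,1]<60)&(im[...,2]>130)).astype(np.uint8)*roi
m=cv2.morphologyEx(m,cv2.MORPH_CLOSE,np.ones((5,5)))
P,r=quad(m,c,.08); print("card",r,cv2.boxPoints(r).round(1).tolist())
# crop up 5x
cv2.imwrite("pics/crop0.png",cv2.resize(c["pixels"][155:295,200:420,::-1],None,fx=3.5,fy=3.5,interpolation=cv2.INTER_CUBIC))
E
```

```text
(240, 250) [ 16 115 184]
(300, 260) [ 15 114 190]
(380, 190) [ 17 109 201]
(317, 205) [ 22  23 197]
(320, 238) [ 15 114 190]
(350, 165) [ 11 145 153]
(200, 250) [ 11 143 144]
(280, 200) [ 18  40 203]
card ((583.3255615234375, 15.585906982421875), (202.73379516601562, 140.3237762451172), 77.06393432617188) [[492.29998779296875, -67.5], [629.0, -98.9000015258789], [674.4000244140625, 98.69999694824219], [537.5999755859375, 130.10000610351562]]
```

View pics/crop0.png

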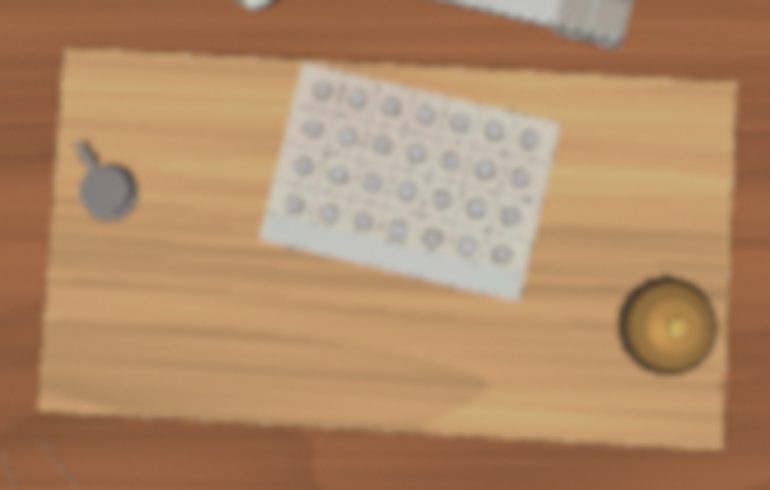

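The crop shows the board with its far edge nearly level, tilted a few degrees, and the card rotated clockwise with its bare strip towards the robot. The measured card size of 202.7×140.3 mm matches the spec. Next is the far edge line.

```bash
cat >> h.py <<'E'
def edge(c):
    """far edge line on z=.075 from the top image: saturation*hue drop, subpixel per column"""
    g=c["pixels"][...,1].astype(float)  # bamboo brighter in green
    g=cv2.GaussianBlur(g,(5,1),0); pts=[]
    for u in list(range(222,270))+list(range(362,404)):
        col=g[160:192,u]; d=np.diff(col); i=int(d.argmax())
        w=d[max(i-2,0):i+3]; w=np.clip(w,0,None)
        pts.append((u,160+(np.arange(max(i-2,0),max(i-2,0)+len(w))+.5)@w/w.sum()))
    P=cast(c,pts,.075)*1000
    v=cv2.fitLine(P.astype(np.float32),cv2.DIST_HUBER,0,.01,.01).ravel()
    n=np.array([v[1],-v[0]]); n*=np.sign(n[0]); res=(P-v[2:])@n
    return n,float(v[2:]@n),res   # n = shelf +x, edge at n.p=d (mm)
def card(c,z=.08,roi=(150,250,262,372)):
    im=cv2.cvtColor(c["pixels"],cv2.COLOR_RGB2HSV)
    r=np.zeros(im.shape[:2],np.uint8); r[roi[0]:roi[1],roi[2]:roi[3]]=1
    m=((im[...,1]<60)&(im[...,2]>130)).astype(np.uint8)*r
    m=cv2.morphologyEx(m,cv2.MORPH_CLOSE,np.ones((5,5)))
    P,r=quad(m,c,z); b=cv2.boxPoints(r); 
    (w,h)=r[1]; a=np.deg2rad(r[2]) if w<h else np.deg2rad(r[2]-90)
    x=np.array([np.cos(a),np.sin(a)]); x*=np.sign(x[0])
    return np.array(r[0]),x,r[1]
def report(c,E,**k):
    n,d=E[:2]; o,x,s=card(c,**k); y=np.array([-x[1],x[0]]); t=np.array([-n[1],n[0]])
    print("card",o.round(1),"yaw",np.rad2deg(np.arctan2(x[1],x[0])).round(2),"size",np.round(s,1))
    print("edge n yaw",np.rad2deg(np.arctan2(n[1],n[0])).round(2),"d",round(d,1))
    for nm,a,b in (("r1L",44.5,81),("r1R",44.5,-81),("r2L",29.5,81),("r2R",29.5,-81),("rim",-70,0)):
        p=o+a*x+b*y; print(nm,p.round(1),"past edge",round(p@n-d,1))
    return o,x
E
python3 - <<'E'
from h import *
c=read_camera("top"); E=edge(c); print(np.abs(E[2]).max(),E[2].std()); np.save("E.npy",np.r_[E[0],E[1]])
o,x=report(c,E,roi=(172,250,262,372))
s=observe(); print(s["joint_pos"])
from scipy.spatial.transform import Rotation as R
print(R.from_rotvec(s["orientation"]).as_matrix().round(4))
n=E[0];t=np.array([-n[1],n[0]])
im=cv2.cvtColor(c["pixels"],cv2.COLOR_RGB2HSV)
for nm,px,z in(("bell",(390,248),.1),("chest",(231,209),.1),("orgL",(312,146),.03),("orgR",(378,160),.06),("cup",(272,151),.03)): 
    p=cast(c,px,z)[0]*1000; print(nm,p.round(),"past",(p@n-E[1]).round())
# near edge check
g=c["pixels"][...,1].astype(float); P=[]
for u in range(230,400,10):
    dd=np.diff(g[262:295,u]); P.append((u,262.5+dd.argmin()))
print("depth",(E[1]-cast(c,P,.075)@n*1000).round())
E
```

```text
1.2988239933538288 0.5003276889661239
card [583.3  15.4] yaw -12.94 size [203.2 140.3]
edge n yaw -2.4 d 672.1
r1L [644.8  84.3] past edge -31.4
r1R [608.5 -73.5] past edge -61.0
r2L [630.2  87.7] past edge -46.1
r2R [593.9 -70.2] past edge -75.7
rim [515.1  31. ] past edge -158.8
[-1.33550540e+00  3.07333079e-01  1.50715061e+00  3.49411728e-05
  1.32835382e+00 -7.34862859e-02]
[[ 9.527e-01  3.039e-01 -3.000e-04]
 [ 3.039e-01 -9.527e-01  1.200e-03]
 [ 1.000e-04 -1.200e-03 -1.000e+00]]
bell [ 476. -176.] past -189.0
chest [573. 241.] past -110.0
orgL [757.  32.] past 83.0
orgR [ 713. -150.] past 47.0
cup [742. 144.] past 63.0
depth [280. 279. 277. 278. 279. 278. 279. 278. 281. 280. 278. 279. 278. 279.
 280. 281. 280.]
```

Request:
{"op": "play_rows", "data": {"steps": [[[1, 44, -23, 0, 0], [1, 88, -46, 0, 0], [1, 132, -69, 0, 0], [1, 176, -92, 0, 0], [1, 220, -115, 0, 0], [1, 264, -138, 0, 0], [1, 309, -162, 0, 0], [1, 309, -162, 0, 0]]]}}

```text
t: 1.2
tcp_pos: [0.4217, -0.2971, 0.4046]
orientation: [-3.102, -0.491, -0.001]
contact_force: [0.2, -0.3, -0.1]
grip_width: 0.0854
finger_force: 0.0
```

Request:
{"op": "play_rows", "data": {"steps": [[[1, 24, -47, 0, 0.06], [1, 50, -94, 0, 0.12], [1, 75, -141, 0, 0.18], [1, 100, -188, 0, 0.24], [1, 125, -235, 0, 0.3], [1, 149, -283, 0, 0.356], [1, 149, -283, 50, 0.356], [1, 149, -283, 100, 0.356]]]}}

```text
t: 2.2
tcp_pos: [0.4762, 0.0156, 0.3043]
orientation: [3.14, -0.071, 0.005]
contact_force: [0.9, -0.2, -0.9]
grip_width: 0.0853
finger_force: 0.0
```

```bash
python3 - <<'E'
from h import *
s=observe(); print(s["t"],s["tcp_pos"],s["orientation"],s["contact_force"])
a=2*np.arctan2(s["orientation"][1],s["orientation"][0]); print("yaw",np.rad2deg(a)-0)
for n in("top","side"):
    c=read_camera(n); 
    k=c["pixels"][155:295,200:420] if n=="top" else c["pixels"][120:300,240:460]
    cv2.imwrite(f"pics/{n}1.png",cv2.resize(k[...,::-1],None,fx=3,fy=3,interpolation=cv2.INTER_CUBIC))
E
```

```text
2.2 [0.47617868 0.01555611 0.30434736] [ 3.1401139  -0.07129554  0.00487871] [ 0.93741813 -0.1927631  -0.90072376]
yaw -2.6013270392074257
```

View pics/side1.png

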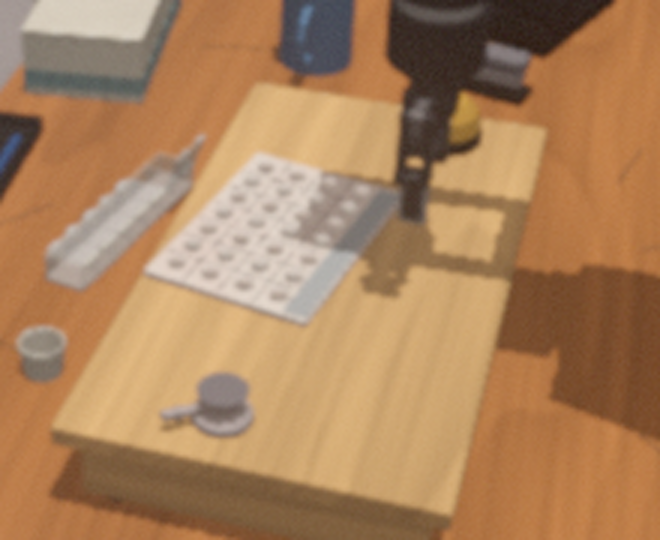

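The side crop shows the open fingers above the board, just robot-side of the card's rim, with the near fingertip at crop (412,215), full-image px (377,192). Everything else is in place. I'll descend and feel for the board.

Request:
{"op": "play_rows", "data": {"steps": [[[1, 0, 0, 20, 0], [1, 0, 0, 40, 0], [1, 0, 0, 44, 0], [1, 0, 0, 46, 0], [1, 0, 0, 48, 0], [1, 0, 0, 50, 0], [1, 0, 0, 51, 0], [1, 0, 0, 51, 0]]]}}

```text
t: 3.3
tcp_pos: [0.4758, 0.0154, 0.2537]
orientation: [3.141, -0.074, -0.0]
contact_force: [-0.5, 0.3, -0.1]
grip_width: 0.0855
finger_force: 0.0
```

```bash
python3 - <<'E'
from h import *
s=observe(); p=s["tcp_pos"]; print(p,s["contact_force"])
c=read_camera("side")
yaw=2*np.arctan2(s["orientation"][1],s["orientation"][0]); 
for L in (.155,.16,.165,.173): print(L,proj(c,[[p[0]-.011*0,p[1]+.05,p[2]-L]]))
cv2.imwrite("pics/side2.png",cv2.resize(c["pixels"][150:230,320:430,::-1],None,fx=6,fy=6,interpolation=cv2.INTER_CUBIC))
E
```

```text
[0.47577272 0.01538431 0.25370446] [-0.50733906  0.2810728  -0.12574901]
0.155 [[374.41800219 209.11824289]]
0.16 [[374.24751163 210.86677521]]
0.165 [[374.07781551 212.60715981]]
0.173 [[373.80794035 215.37496952]]
```

View pics/side2.png

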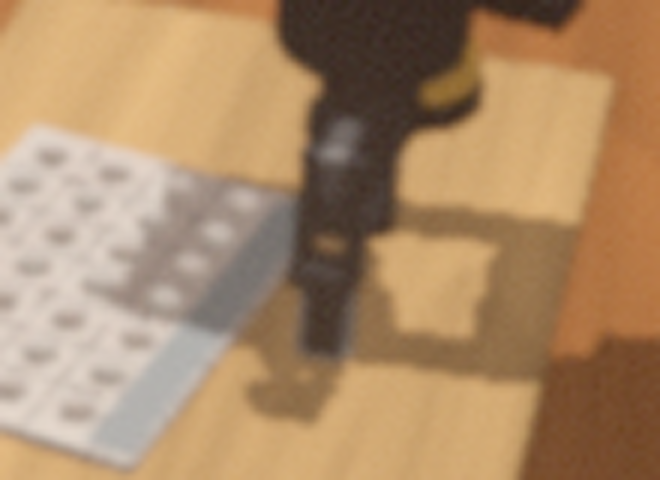

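The fingertip is at crop (327,357), full-image px (374.5,209.5), so the open tips stand about 160 mm ahead of the TCP and about 94 mm above the desk. I'll continue down.

Request:
{"op": "play_rows", "data": {"steps": [[[1, 0, 0, 8, 0], [1, 0, 0, 14, 0], [1, 0, 0, 15, 0], [1, 0, 0, 16, 0], [1, 0, 0, 16.5, 0], [1, 0, 0, 17, 0], [1, 0, 0, 17, 0], [1, 0, 0, 17, 0]]]}}

```text
t: 4.35
tcp_pos: [0.4759, 0.0153, 0.2368]
orientation: [3.141, -0.074, 0.0]
contact_force: [0.2, -0.7, -0.4]
grip_width: 0.0852
finger_force: 0.0
```

Request:
{"op": "play_rows", "data": {"steps": [[[1, 0, 0, 0.5, 0], [1, 0, 0, 1, 0], [1, 0, 0, 1, 0], [1, 0, 0, 1.5, 0], [1, 0, 0, 1.5, 0], [1, 0, 0, 2, 0], [1, 0, 0, 2, 0], [1, 0, 0, 2, 0]]]}}

```text
t: 5.35
tcp_pos: [0.4758, 0.0153, 0.2352]
orientation: [3.141, -0.074, 0.001]
contact_force: [-1.0, 0.2, 6.3]
grip_width: 0.0851
finger_force: 3.0
```

Contact was felt at TCP z ≈ 0.2353, which agrees with the board at 75 mm. I'll lift 2 mm and push.

Request:
{"op": "play_rows", "data": {"steps": [[[1, 0, 0, -2.2, -0.005], [1, 5, 0, -2.2, -0.005], [1, 10, 0, -2.2, -0.005], [1, 15, 0, -2.2, -0.005], [1, 20, 0, -2.2, -0.005], [1, 25, 0, -2.2, -0.005], [1, 30, 0, -2.2, -0.005], [1, 34, 0, -2.2, -0.005]]]}}

```text
t: 6.35
tcp_pos: [0.5102, 0.0137, 0.2368]
orientation: [-3.141, 0.066, -0.0]
contact_force: [-0.6, -0.6, -0.9]
grip_width: 0.0856
finger_force: 0.2
```

```bash
python3 - <<'E'
from h import *
s=observe(); print(s["tcp_pos"],s["orientation"],s["contact_force"])
c=read_camera("top"); k=read_camera("side")
a=cv2.resize(c["pixels"][150:270,240:420,::-1],None,fx=3,fy=3,interpolation=cv2.INTER_CUBIC)
b=cv2.resize(k["pixels"][150:250,260:440,::-1],None,fx=3,fy=2,interpolation=cv2.INTER_CUBIC)
cv2.imwrite("pics/both3.png",np.vstack([a,b]))
E
```

```text
[0.51016121 0.01370073 0.23684823] [-3.14088109e+00  6.63218646e-02 -8.17541664e-05] [-0.59220634 -0.56220493 -0.88078636]
```

View pics/both3.png

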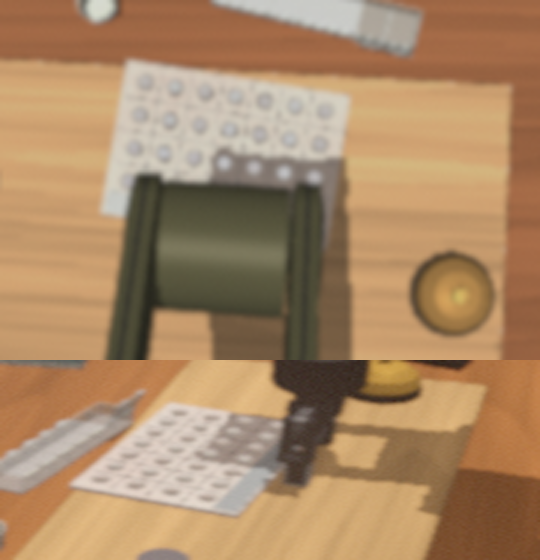

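The card is turning towards parallel: its far edge is now at top-crop (127,60)–(348,96), flatter than before, and it lies flat. I'll continue.

Request:
{"op": "play_rows", "data": {"steps": [[[1, 4, 0, 0, 0], [1, 8, 0, 0, 0], [1, 12, 0, 0, 0], [1, 16, 0, 0, 0], [1, 20, 0, 0, 0], [1, 23, 0, 0, 0], [1, 25, 0, 0, 0], [1, 25, 0, 0, 0]]]}}

```text
t: 7.45
tcp_pos: [0.535, 0.0127, 0.2369]
orientation: [-3.141, 0.066, -0.001]
contact_force: [0.5, 0.7, -0.4]
grip_width: 0.0859
finger_force: 0.0
```

```bash
cat >> h.py <<'E'
def far(c):
    """card far side (top z=.08) by white mask: topmost white px per column, subpixel at half level"""
    E=np.load("E.npy"); n,d=E[:2],E[2]
    b=c["pixels"][...,2].astype(float); pts=[]
    for u in range(292,346):
        col=b[150:200,u]; dd=np.diff(col); hit=np.flatnonzero(col>170)
        if not len(hit): continue
        i=hit[0]-1; w=np.clip(dd[max(i-2,0):i+3],0,None)
        pts.append((u,150+(np.arange(max(i-2,0),max(i-2,0)+len(w))+.5)@w/w.sum()))
    P=cast(c,pts,.08)*1000
    v=cv2.fitLine(P.astype(np.float32),cv2.DIST_HUBER,0,.01,.01).ravel()
    m=np.array([v[1],-v[0]]); m*=np.sign(m[0])
    print("far side yaw",np.rad2deg(np.arctan2(m[1],m[0])).round(2),"edge yaw",np.rad2deg(np.arctan2(n[1],n[0])).round(2),"past edge (want 33) mid:",round(float(np.median(P@n-d)),1),"first/last",(P@n-d)[[2,-3]].round(1),"res",((P-v[2:])@m).std().round(2),len(pts))
E
python3 - <<'E'
from h import *
s=observe(); print(s["tcp_pos"],s["orientation"],s["contact_force"])
c=read_camera("top"); far(c); print(edge(c)[:2])
n=np.load("E.npy"); print("tcp n",s["tcp_pos"][:2]@n[:2]*1000, "nominal far side past edge",s["tcp_pos"][:2]@n[:2]*1000+11+140-n[2])
E
```

```text
[0.53500831 0.01267897 0.23691927] [-3.14081907e+00  6.63240539e-02 -6.17560595e-04] [ 0.46545397  0.66462813 -0.42606408]
far side yaw -0.0 edge yaw -2.4 past edge (want 33) mid: nan first/last [12.3 64.5] res nan 54
(array([ 0.9991117 , -0.04214036], dtype=float32), 672.0416870117188)
tcp n 534.0055485724231 nominal far side past edge 12.952203845860595h.py:51: RuntimeWarning: invalid value encountered in scalar divide
  pts.append((u,150+(np.arange(max(i-2,0),max(i-2,0)+len(w))+.5)@w/w.sum()))
```

```bash
cat >> h.py <<'E'
def far(c,u0=290,u1=346):
    E=np.load("E.npy"); n,d=E[:2],E[2]
    s=cv2.cvtColor(c["pixels"],cv2.COLOR_RGB2HSV)[...,1].astype(float); pts=[]
    m=cv2.morphologyEx((s<80).astype(np.uint8),cv2.MORPH_CLOSE,np.ones((3,3)))
    for u in range(u0,u1):
        r=182
        while r>145 and m[r,u]: r-=1
        lo,hi=s[r+3,u],s[r-2,u]; h=(lo+hi)/2     # half-level crossing
        k=[q for q in range(r-3,r+4) if s[q,u]>=h>s[q+1,u]]
        if k: pts.append((u,k[-1]+(s[k[-1],u]-h)/(s[k[-1],u]-s[k[-1]+1,u])))
    P=cast(c,pts,.08)*1000
    v=cv2.fitLine(P.astype(np.float32),cv2.DIST_HUBER,0,.01,.01).ravel()
    f=np.array([v[1],-v[0]]); f*=np.sign(f[0]); q=P@n-d
    print("far side yaw",np.rad2deg(np.arctan2(f[1],f[0])).round(2),"past edge",np.round([np.median(q),q[:8].mean(),q[-8:].mean()],1),"res",((P-v[2:])@f).std().round(2),len(pts))
E
python3 - <<'E'
from h import *
c=read_camera("top"); far(c)
cv2.imwrite("pics/top4.png",cv2.resize(c["pixels"][140:270,240:420,::-1],None,fx=4,fy=4,interpolation=cv2.INTER_CUBIC))
E
```

```text
far side yaw -2.48 past edge [13.8 13.9 13.7] res 0.2 56
```

View pics/top4.png

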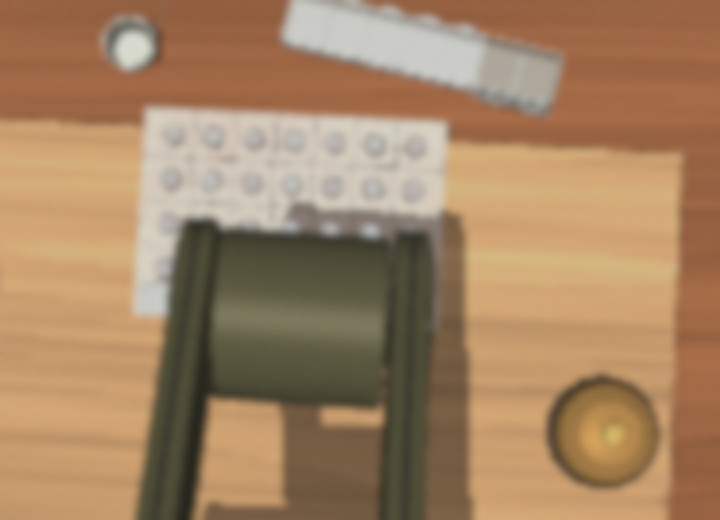

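The card's far side, at crop (145,107)–(448,122), is now parallel to the shelf edge and 13.8 mm past it. I need 33 mm, so I'll push 19 mm more.

Request:
{"op": "play_rows", "data": {"steps": [[[1, 3, 0, 0, 0], [1, 6, 0, 0, 0], [1, 9, 0, 0, 0], [1, 12, 0, 0, 0], [1, 15, 0, 0, 0], [1, 17, 0, 0, 0], [1, 18.5, 0, 0, 0], [1, 18.5, 0, 0, 0]]]}}

```text
t: 8.55
tcp_pos: [0.5535, 0.0119, 0.2369]
orientation: [-3.141, 0.066, -0.001]
contact_force: [-0.6, -0.1, -0.3]
grip_width: 0.0857
finger_force: 0.1
```

```bash
python3 - <<'E'
from h import *
s=observe(); print(s["tcp_pos"],s["contact_force"])
c=read_camera("top"); far(c); far(c,282,320)
E
```

```text
[0.55348942 0.01189511 0.23692206] [-0.5998898  -0.13560481 -0.29864342]
far side yaw -2.45 past edge [32.2 32.2 31.8] res 0.31 56
far side yaw -2.54 past edge [32.2 32.3 32. ] res 0.16 38
```

The far side is 32.2 mm past the edge, inside the 25.5–40.5 mm window. I'll back off straight, then lift.

Request:
{"op": "play_rows", "data": {"steps": [[[1, -10, 0, 0, 0], [1, -25, 0, 0, 0], [1, -45, 0, 0, 0], [1, -60, 0, -20, 0], [1, -80, 0, -60, 0], [1, -90, 0, -110, 0], [1, -90, 0, -160, 0], [1, -90, 0, -160, 0]]]}}

```text
t: 9.6
tcp_pos: [0.4634, 0.0157, 0.4009]
orientation: [3.141, -0.066, 0.015]
contact_force: [0.3, 0.0, -0.1]
grip_width: 0.0854
finger_force: 0.0
```

Request:
{"op": "play_rows", "data": {"steps": [[[1, 0, 50, 0, 0], [1, 0, 100, 0, 0], [1, 0, 150, 0, 0], [1, 0, 200, 0, 0], [1, 0, 250, 0, 0], [1, 0, 300, 0, 0], [1, 0, 300, 0, 0], [1, 0, 300, 0, 0]]]}}

```text
t: 10.6
tcp_pos: [0.4497, -0.2834, 0.3955]
orientation: [-3.138, 0.068, 0.004]
contact_force: [-0.1, 0.3, 0.1]
grip_width: 0.0853
finger_force: 0.0
```

```bash
python3 - <<'E'
from h import *
c=read_camera("top"); E=np.load("E.npy"); far(c); report(c,(E[:2],E[2]),roi=(150,235,270,362))
k=read_camera("side")
a=cv2.resize(c["pixels"][140:290,200:420,::-1],None,fx=3,fy=2,interpolation=cv2.INTER_CUBIC)
b=cv2.resize(k["pixels"][130:280,230:450,::-1],None,fx=3,fy=2,interpolation=cv2.INTER_CUBIC)
cv2.imwrite("pics/both5.png",np.vstack([a,b]))
E
```

```text
far side yaw -2.41 past edge [32.2 32.1 31.8] res 0.31 56
card [652.5  14. ] yaw -2.3 size [228.2 177.6]
edge n yaw -2.4 d 672.1
r1L [700.2  93.1] past edge 23.6
r1R [693.7 -68.8] past edge 23.9
r2L [685.2  93.7] past edge 8.6
r2R [678.7 -68.2] past edge 8.9
rim [582.6  16.8] past edge -90.7
```

View pics/both5.png

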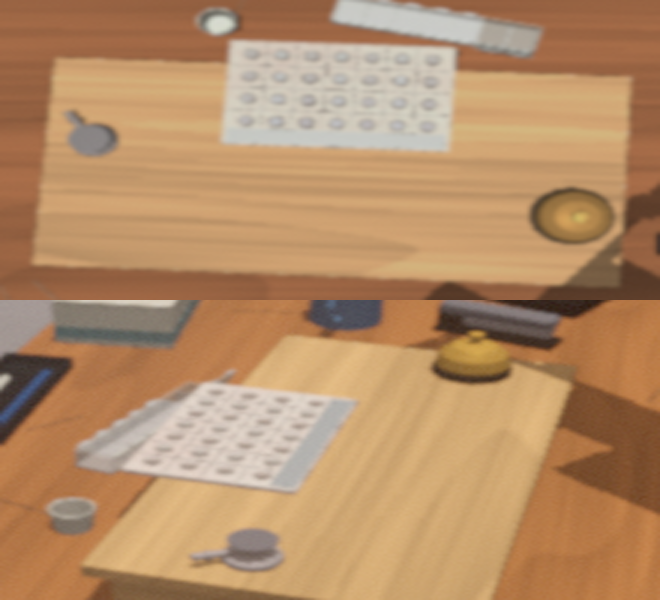

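The card lies flat and square to the edge with its outer row beyond it, and nothing else has moved. The `report` fit merged with the organiser (size 228×178 is wrong), so I'll cross-check the near rim and hand in if it agrees.

```bash
python3 - <<'E'
from h import *
from workcell import close_job
c=read_camera("top"); E=np.load("E.npy"); n,d=E[:2],E[2]
o,x,s=card(c,roi=(170,235,262,362)); L=min(s)
rim=(o-x*L/2)@n-d; print("rim past edge (want -107):",rim,s)
if 101<-rim<113: print(close_job())
E
```

```text
rim past edge (want -107): -109.56271118777636 (203.00323486328125, 122.17870330810547)
the job is handed in; nothing more can be done
None
```

The job is handed in: the card lies flat and square to the shelf's far edge, its far side about 32 mm past it (33 mm centres the edge in the gap between rows 1 and 2). By that measurement the whole outer row hangs clear and the second row is fully on the shelf, the gripper is clear, and nothing else looked moved in the final pictures.

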